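# Set out the soap stamping board

## Robot

A 6-joint arm with a two-finger parallel gripper is mounted at the origin on a cart in front of the work surface, level with it; the furniture and walls round the work are solid. World frame = base frame: x ahead of the robot, y to its left, z up, the work surface at z = 0. Lengths are in m, angles in degrees, forces in N, time in s.
With the tool pointing down it reaches from about 0.3 to 0.75 m from the base axis. Payload 8.5 kg.
Tool frame: the origin (TCP) lies midway between the tips of the shut fingers; the grasp point (between the pads) lies 19 mm behind it; z points along the fingers, y is the line along which they close (so a half turn about z gives the same grasp; the last joint's range is limited). The gripper opens to 85 mm and grips with 20 to 120 N. Pads are 22 mm wide; open, the fingers measure 114 mm over their backs; the gripper's body (76 mm by 85 mm) begins 54 mm behind the grasp point. The pads swing forward as they close: fully open they stand 13 mm farther back than shut.
Start: joints at [59.57, 21.807, 74.336, -0, 83.858, -12.336], TCP at [0.171, 0.523, 0.231] pointing down, gripper open.
Joint ranges: [-178.18, 178.18], [-50.72, 133.34], [12.68, 142.11], [-81.47, 261.47], [9.98, 163.14], [-165.26, 165.26]. Speed limits (degrees/s): [136.94, 136.94, 180, 180, 180, 180].

## Interface

Orientations are given as a 3x3 rotation matrix whose columns are the frame's x, y, z axes.
In Python, from rig import env, get_image, close_job gives the robot as it stands.
- The arm moves only by the tool step_arm, never from a script. Its argument "targets" is a list of rows, each a list of 2 entries, a list of its own where there are three numbers: the shift along the tool's x, y, z as a fraction of full scale, then the turn, a rotation vector about the tool's x, y, z as a fraction of full scale. In form: [[[x, y, z], [wx, wy, wz]], ...]. A call has 1 to 10 rows; each row is the pose to reach, as a shift and turn from the pose commanded when the call began, along the tool's axes at that moment; what a row does not reach only later rows make up. Full scale, the value 1, is 0.3 m for a shift and 45 degrees for a turn. A row lasts 1/12 s, in which the tool goes at most 41.7 mm and 7.16 degrees, less where a joint would pass 70% of its speed; a pose out of reach is approached as far as the arm can. A call with a number of a shift or a turn outside -1 to 1 is refused whole. A call with a gripper value outside its range is refused whole. "jaw" is the finger opening in mm, from 0 to 85.4, set as the call begins (left out, the last holds). The fingers move at their own pace and stop on an object; "grip_force" is the grip in N (left out, the last holds). Time passes only in rows, so rows that repeat a pose let the fingers close. It gives the time, the measured TCP pose, the force, the opening and the grip force at its end, in the units of the state.
- env.observe(): the state, without advancing time (a new reading comes with each control period).
- get_image(name): name is "side" or "top" or "wrist"; returns a dict with "img" (420x560x3 uint8, red, green, blue), "z_map" (420x560 float32, m along the optical axis (not along the pixel's ray), 0 where there is no reading), "intrinsics" (3x3 intrinsics, pixels), "rvec" (rotation vector, rad) and "tvec" (3), from world to camera coordinates, as OpenCV has them. Camera axes: x right, y down, z forward; pixel columns grow to the right and rows downward; lengths in m; the calibration is good to about 2 mm. A picture is of the moment at which its call begins.
- close_job(): hands the job in; it is judged then, once.
The state is a dict: "time_s": time; "q": joint angles; "qvel": joint speeds; "joint_efforts": joint torques, N m; "position": TCP position; "tool_rot": TCP orientation; "ft_force": force on the tool from outside, world axes, zero at the start; "wrist_torque": the same for the moment, N m; "grip_width": finger opening in m; "gripper_force": force on a finger pad.
Only numpy, scipy, OpenCV 4.12 (cv2) and the standard library are available. Lean on these libraries where they do the work, as an engineer would, in place of code of your own. Each camera call takes 0.05 s, during which the arm holds its last target. There are 200 camera calls.

## Task

Set out the pine board for stamping, square with it: the lavender soap squarely on the cream bar, with the wooden stamp upright on the middle of the lavender one; the bottle with the rubber dropper standing midway between the cream bar and the pink pot, in line with them. Lay the measuring spoon in front of that row (on the robot's side), lengthwise along the board, centred on its length and midway between the cream bar and the board's front edge. Leave the cream bar, the pot, the flat-capped bottle and the little steel bowl where they are.

Things in the scene. Friction and masses are not known exactly. Their poses are not given: they have to be found in the camera images.
- pine_board: Brown board, 160 (x) x 300 (y) x 16 mm, fixed on the worktop, turned up to 0.2 rad. Origin: centre of its underside; x to its back edge (away from the robot), y along its length to the left, z up. Cream bar and pink pot stand on it at x = +35, y = +105 and -105 mm (which is where varies); midway between them is x = +35, y = 0 mm. The spoon's middle goes at x = -40, y = 0 mm.
- cream_bar: Cream soap bar, 72 (x) x 54 (y) x 30 mm, loose on one end of the board, long side along the board's x. Origin at the centre of its underside, z up. Top face 46 mm above the worktop. Stays where it is; the lavender bar goes on it, long sides parallel. (A cooker hood hangs over the worktop behind the board, at x > 0.55, y > 0.2, z > 0.46 m, and a tall tap stands behind the sink: keep clear of both.)
- pink_pot: Pot with pink powder and a white screw lid, 73 mm across, 65 mm high, loose on the board at the other end from the cream bar. Origin at the centre of its underside. Stays where it is.
- lavender_bar: Lavender (pale purple) soap bar, 73 (x) x 53 (y) x 26 mm, about 0.1 kg, lying loose on the worktop. Origin at the centre of its underside, x along its length, z up. Grasp it across its 53 mm width.
- stamp: Turned wooden stamp standing upright on the worktop, 60 mm high, about 70 g: foot 39 mm across up to 24 mm high, above it a neck and knob at most 24 mm across. Grasp it by the neck, 40 mm above the foot. Origin at the centre of its underside, z up.
- dropper_bottle: Small amber glass bottle with a black rubber dropper with a pointed tip, standing upright on the worktop: 31 mm across up to 61 mm high, 98 mm high in all with the 20 mm wide dropper, about 70 g. Origin at the centre of its underside, z up.
- measuring_spoon: Steel measuring spoon lying flat on the worktop, 116 mm long (y), about 30 g: handle 8 mm wide and 9 mm high from y = -58 to +27 mm, then a round bowl 32 mm wide to y = +58 mm. Origin under the middle of its length, at the worktop; a good grasp is across the handle at y = +12 mm. On the board either end may point left.
- capped_bottle: Bystander: amber bottle with a flat black screw cap (no rubber dropper), 36 mm across, 100 mm high, standing among the things on the worktop. Origin at the centre of its underside. Leave it.
- steel_bowl: Bystander: small steel bowl, 70 mm across, 29 mm high, standing among the things on the worktop. Origin at the centre of its underside. Leave it.
Mind the look-alikes: they are no part of the job. What is shaped like the dropper_bottle but turquoise or yellow is not meant.

How it is judged:
By the outcome, as a careful person would: the job done as asked, in the order asked, and still so for the second after the job is handed in, with the robot touching nothing.
It also fails if it takes over 104 s, if anything falls off the work surface, if the arm or the gripper's body presses on something with over 40 N, if the wrist force passes 120 N, or if a joint passes its speed limit or range.

## Working session

There is one attempt and no reset: what is moved stays moved. The work goes in short steps, Python scripts to look and compute and a tool call to move; the robot and the scene stay as the last step left them, time stands still between calls to the robot, and variables do not carry over. Pictures are saved under pics/ and viewed, at most 15 in all, crops included, and the job is handed in when it is done.

Besides the shell and the picture viewer there is one more tool, called after "Request:" as name(argument=value, ...), one argument or row to a line, values as JSON. step_arm: Moves the arm, as the interface text tells. Its arguments: {"type":"object","properties":{"targets":{"type":"array","items":{"type":"array"}},"jaw":{"type":"number"},"grip_force":{"type":"number"}},"required":["targets"]}

```bash
mkdir -p pics; cat > h.py <<'E'
import numpy as np, cv2
from rig import env, get_image, close_job
def cam(n):
    d=get_image(n); d['R']=cv2.Rodrigues(np.array(d['rvec'],float))[0]; d['t']=np.array(d['tvec'],float).reshape(3); d['K']=np.array(d['intrinsics']); return d
def save(d,f,crop=None,s=1):
    im=d['img'][:,:,::-1]
    if crop: im=im[crop[1]:crop[3],crop[0]:crop[2]]
    cv2.imwrite('pics/'+f,cv2.resize(im,None,fx=s,fy=s,interpolation=cv2.INTER_CUBIC))
def ray(d,uv,z):
    uv=np.atleast_2d(uv).astype(float); p=np.c_[uv,np.ones(len(uv))]@np.linalg.inv(d['K']).T@d['R']; c=-d['R'].T@d['t']
    return c+p*((z-c[2])/p[:,2])[:,None]
def cloud(d):
    v,u=np.mgrid[0:420,0:560]; z=d['z_map']; p=np.stack([u,v,np.ones_like(u)],-1)@np.linalg.inv(d['K']).T*z[...,None]
    return (p-d['t'])@d['R']
E
python3 - <<'E'
from h import *
t=cam('top');s=cam('side');w=cam('wrist')
save(t,'top.png',None,1.4);save(s,'side.png',None,1.4)
import pickle;pickle.dump((t,s,w),open('a.pkl','wb'))
for d in(t,s,w):print(-d['R'].T@d['t'],d['R'].round(2).tolist(),d['K'][0,0])
print(env.observe())
E
```

```text
[0.30603066 0.11106765 1.45106158] [[0.02, -1.0, -0.0], [-0.99, -0.02, -0.15], [0.15, 0.01, -0.99]] 413.6852784108824
[ 0.25874465 -0.85783042  0.53178292] [[0.96, -0.28, -0.02], [-0.13, -0.39, -0.91], [0.24, 0.88, -0.41]] 411.09167476513784
[0.10467849 0.54509503 0.37362946] [[0.31, 0.95, -0.0], [0.91, -0.3, 0.27], [0.26, -0.09, -0.96]] 354.138660688404
{'time_s': 0.15, 'q': array([ 5.95711392e+01,  2.18323121e+01,  7.43731586e+01, -1.08530626e-03,
        8.38554385e+01, -1.23346927e+01]), 'qvel': array([ 0.10101581, -0.0892352 , -0.10879561,  0.04062075, -0.03513972,
       -0.09120906]), 'joint_efforts': array([ 2.81529508e-03, -4.48620450e+01, -2.31344604e+01, -1.76554845e-04,
        3.78654920e-03, -3.41993101e-06]), 'position': array([0.17070269, 0.5226094 , 0.23086136]), 'tool_rot': array([[-9.50547928e-01,  3.10577469e-01, -5.22170100e-04],
       [ 3.10577838e-01,  9.50547499e-01, -9.26176752e-04],
       [ 2.08697851e-04, -1.04254985e-03, -9.99999435e-01]]), 'ft_force': array([-0.85624962, -0.43315252,  0.8020769 ]), 'wrist_torque': array([-0.03319232,  0.03004328, -0.01148586]), 'gripper_force': 0.0, 'grip_width': 0.08548333410750514}
```

View pics/top.png

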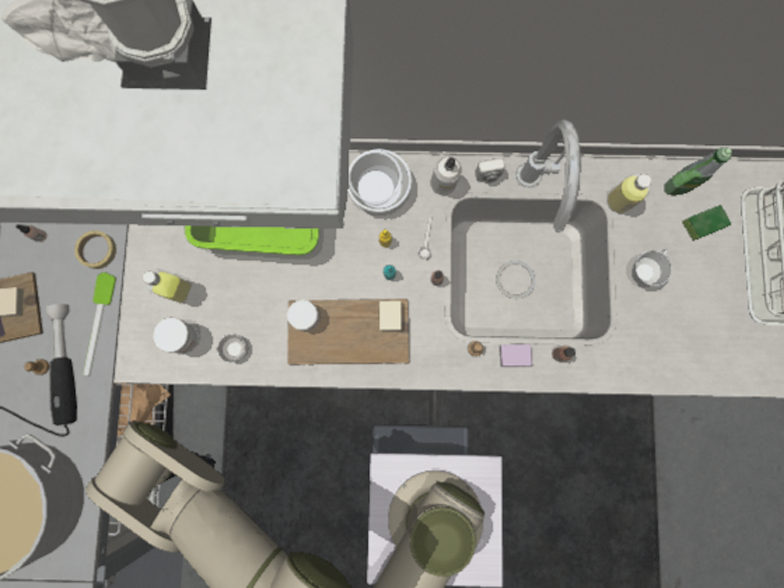

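View pics/side.png

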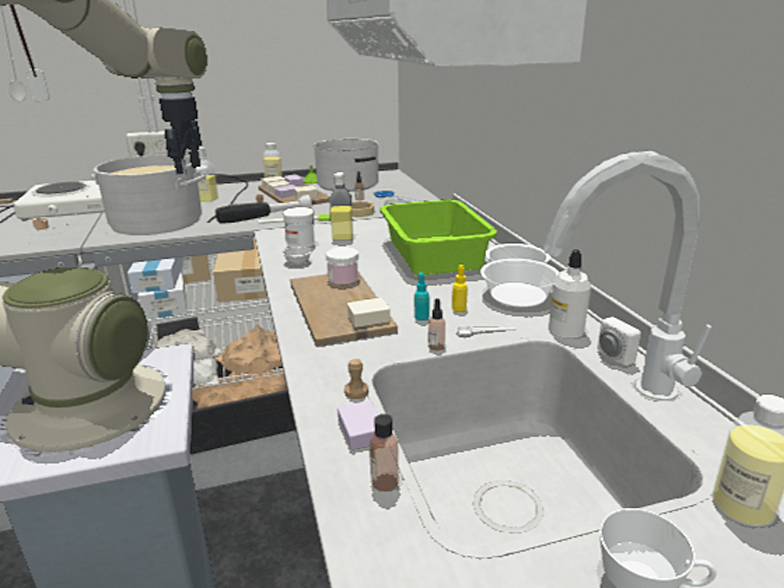

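Top view (pixels at 1.4x): board centred at (349,332), with the cream bar at (390,316) and the pink pot at (302,315). Stamp is at (476,349), lavender bar at (516,355), flat-capped bottle at (565,354), spoon at (427,240) and steel bowl at (235,348).
Dropper candidates: turquoise (390,272), yellow (385,238) and amber (437,278). Amber is the one meant, because it has brown glass and a pointed rubber dropper, while the bottle at (565,354) has a flat cap.

```bash
python3 - <<'E'
from h import *
import pickle;t,s,w=pickle.load(open('a.pkl','rb'))
for n,uv,z in [('board',(349,332),.016),('cream',(390,316),.046),('pot',(302,315),.081),('stamp',(476,349),.06),('lav',(516,355),.026),('cap',(565,354),.1),('spoon bowl',(425,254),.005),('spoon end',(430,218),.005),('drop',(437,278),.09),('steel',(235,348),.029),('bc',(289,300),.016),('bc',(409,299),.016),('bc',(409,363),.016),('bc',(288,363),.016),('sinkcorner',(447,340),0)]:
    print(n,ray(t,np.array(uv)/1.4,z)[0].round(3))
save(s,'drop.png',(280,180,400,280),5)
d=w; tr=env.observe(); R=tr['tool_rot'];p=tr['position']; c=-d['R'].T@d['t']
print('cam in tool',R.T@(c-p), (d['R']@R).round(3))
E
```

```text
board [0.44  0.22  0.016]
cream [0.478 0.119 0.046]
pot [0.472 0.328 0.081]
stamp [ 0.401 -0.089  0.06 ]
lav [ 0.391 -0.192  0.026]
cap [ 0.392 -0.29   0.1  ]
spoon bowl [0.645 0.033 0.005]
spoon end [0.74  0.021 0.005]
drop [0.567 0.008 0.09 ]
steel [0.393 0.497 0.029]
bc [0.517 0.373 0.016]
bc [0.526 0.072 0.016]
bc [0.366 0.069 0.016]
bc [0.36  0.368 0.016]
sinkcorner [ 0.426 -0.025  0.   ]
cam in tool [ 0.0697725   0.00071919 -0.14275437] [[ 0.     1.    -0.   ]
 [-0.961  0.    -0.275]
 [-0.275  0.     0.961]]
```

View pics/drop.png

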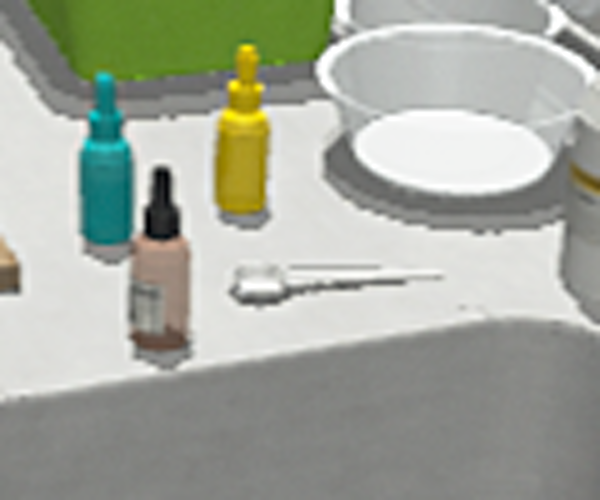

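The crop shows the amber bottle with a black pointed dropper at crop (160,270), next to the turquoise and yellow look-alikes, so it is confirmed. I'll move to a viewing pose over the board.

Request:
step_arm(
  targets=[
    [[-0.967,-0.71,-0.233],[0,0,-0.403]],
    [[-0.967,-0.71,-0.233],[0,0,-0.403]],
    [[-0.967,-0.71,-0.233],[0,0,-0.403]],
    [[-0.967,-0.71,-0.233],[0,0,-0.403]],
    [[-0.967,-0.71,-0.233],[0,0,-0.403]],
    [[-0.967,-0.71,-0.233],[0,0,-0.403]],
    [[-0.967,-0.71,-0.233],[0,0,-0.403]],
    [[-0.967,-0.71,-0.233],[0,0,-0.403]],
    [[-0.967,-0.71,-0.233],[0,0,-0.403]],
    [[-0.967,-0.71,-0.233],[0,0,-0.403]],
  ],
)

```text
time_s: 0.98
position: [0.384, 0.2258, 0.3021]
tool_rot: [[-1.0, 0.006, 0.003], [0.006, 1.0, -0.001], [-0.003, -0.001, -1.0]]
ft_force: [0.4, 0.1, -0.4]
grip_width: 0.0854
gripper_force: 0.0
```

Request:
step_arm(
  targets=[
    [[0,-0.2,0],[0,0,0]],
    [[0,-0.2,0],[0,0,0]],
    [[0,-0.2,0],[0,0,0]],
    [[0,-0.2,0],[0,0,0]],
  ],
)

```text
time_s: 1.32
position: [0.3804, 0.1699, 0.3012]
tool_rot: [[-1.0, 0.001, -0.0], [0.001, 1.0, 0.0], [0.0, 0.0, -1.0]]
ft_force: [0.0, -0.1, 0.7]
grip_width: 0.0857
gripper_force: 0.0
```

```bash
python3 - <<'E'
from h import *
import pickle
w=cam('wrist');save(w,'w1.png',None,1.4);pickle.dump(w,open('w1.pkl','wb'));print(env.observe()['position'])
E
```

```text
[0.38038318 0.17046209 0.30117087]
```

View pics/w1.png

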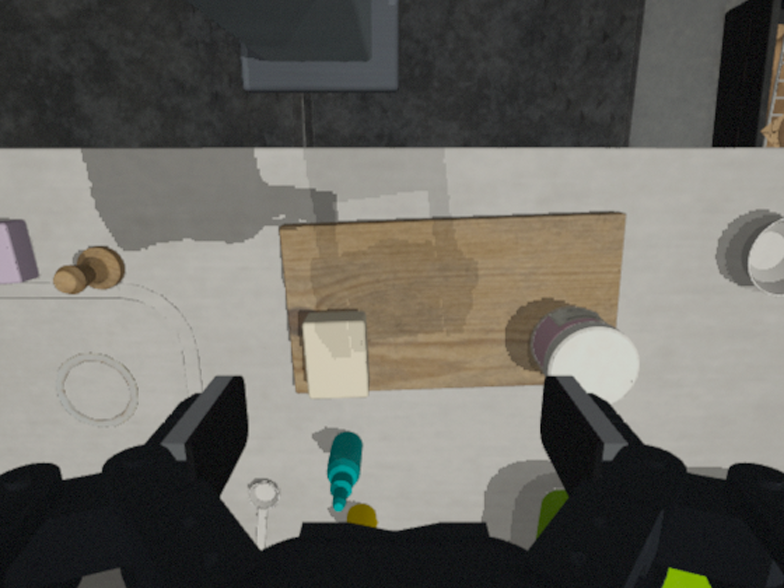

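Wrist view (1.4x): board corners at about (281,226), (624,213) and (295,391). Cream bar top is at (336,355), pot lid at (593,362), stamp at (95,268), lavender bar at the left edge (10,250), turquoise bottle at (343,465) and spoon bowl at (264,492).

```bash
cat >> h.py <<'E'
def rect(d,m,z):
    m=cv2.morphologyEx(m.astype(np.uint8),cv2.MORPH_OPEN,np.ones((3,3)))
    cs,_=cv2.findContours(m,cv2.RETR_EXTERNAL,cv2.CHAIN_APPROX_NONE); c=max(cs,key=cv2.contourArea).reshape(-1,2)
    P=ray(d,c,z)[:,:2]*1000; (x,y),(a,b),th=cv2.minAreaRect(P.astype(np.float32))
    if a>b: a,b,th=a,b,th
    else: a,b,th=b,a,th+90
    return np.round([x,y,a,b,(th+90)%180-90],1), c   # long side a, angle of long side vs world x
E
python3 - <<'E'
from h import *
import pickle
w=pickle.load(open('w1.pkl','rb'));X=cloud(w);hsv=cv2.cvtColor(w['img'],cv2.COLOR_RGB2HSV)
x,y,z=X[...,0],X[...,1],X[...,2]
print('hsv board,cream,lav',hsv[200,280],hsv[260,240],hsv[180,7],'z',z[200,280],z[260,240],z[260,424],z[115,250])
reg=(x>.3)&(x<.56)&(y>.04)&(y<.42)&(w['z_map']>0)
u,v=np.meshgrid(np.arange(560),np.arange(420)); off=~((v>265)&(u<180))
brown=reg&(hsv[...,1]>60)&(hsv[...,0]<25)&(abs(z-.016)<.009)
print('board',rect(w,brown,.016)[0])
cr=reg&(abs(z-.046)<.006)&(y<.25); print('cream',rect(w,cr,.046)[0], np.median(z[cr]))
pt=reg&(abs(z-.081)<.006)&(hsv[...,1]<40);r,c=rect(w,pt,.081);print('pot',r,'circ',cv2.minEnclosingCircle((ray(w,c,.081)[:,:2]*1000).astype(np.float32)))
# board edges
bx=ray(w,np.array([(281,226),(624,213),(295,391)])/1.4,.016);print(bx.round(4))
E
```

```text
hsv board,cream,lav [ 17  83 136] [ 23  34 208] [152  18 181] z 0.01656357467779545 0.0470275785421048 0.08147853143332387 0.0010397917705919908
board [443.9 223.3 297.8 159.6 -88. ]
cream [481.9 120.7  73.   53.2   2. ] 0.04594292537377119
pot [467.3 332.2  74.2  56.3  64.5] circ ((474.3155517578125, 328.54412841796875), 37.35308074951172)
[[0.371  0.0736 0.016 ]
 [0.3602 0.3684 0.016 ]
 [0.5279 0.077  0.016 ]]
```

Request:
step_arm(
  targets=[
    [[0,-0.967,0.133],[0,0,1]],
    [[0,-0.967,0.133],[0,0,1]],
    [[0,-0.967,0.133],[0,0,1]],
    [[0,-0.967,0.133],[0,0,1]],
    [[0,-0.967,0.133],[0,0,1]],
    [[0,-0.967,0.133],[0,0,1]],
    [[0,-0.967,0.133],[0,0,1]],
    [[0,-0.967,0.133],[0,0,1]],
  ],
)

```text
time_s: 2.03
position: [0.381, -0.1247, 0.2601]
tool_rot: [[-0.703, 0.712, -0.002], [0.712, 0.703, -0.0], [0.001, -0.001, -1.0]]
ft_force: [-0.3, 1.2, 0.1]
grip_width: 0.0853
gripper_force: 0.0
```

Request:
step_arm(
  targets=[
    [[-0.26,-0.213,0.133],[0,0,1]],
    [[-0.26,-0.213,0.133],[0,0,1]],
    [[-0.26,-0.213,0.133],[0,0,1]],
    [[-0.26,-0.213,0.133],[0,0,1]],
    [[-0.26,-0.213,0.133],[0,0,1]],
    [[-0.26,-0.213,0.133],[0,0,1]],
    [[-0.26,-0.213,0.133],[0,0,1]],
    [[-0.26,-0.213,0.133],[0,0,1]],
    [[-0.26,-0.213,0.133],[0,0,1]],
  ],
)

```text
time_s: 2.78
position: [0.3913, -0.2194, 0.2213]
tool_rot: [[-0.004, 1.0, -0.0], [1.0, 0.004, 0.0], [0.0, -0.0, -1.0]]
ft_force: [0.1, 0.1, -1.2]
grip_width: 0.0857
gripper_force: 0.0
```

```bash
python3 - <<'E'
from h import *
import pickle
w=cam('wrist');save(w,'w2.png',None,1.0);pickle.dump(w,open('w2.pkl','wb'));o=env.observe();print(o['position'],o['tool_rot'].round(4),o['q'].round(1))
X=cloud(w);hsv=cv2.cvtColor(w['img'],cv2.COLOR_RGB2HSV)
x,y,z=X[...,0],X[...,1],X[...,2]
m=(abs(x-.39)<.06)&(abs(y+.19)<.06)&(abs(z-.026)<.006);r,c=rect(w,m,.026);print('lav',r,np.median(z[m]),c.min(0),c.max(0))
m=(abs(x-.4)<.05)&(abs(y+.09)<.04)&(z>.03)&(z<.07);print(m.sum(),z[m].max());m=m&(z>.05)
r,c=rect(w,m,.055);print('stampknob',r,c.min(0),c.max(0))
E
```

```text
[ 0.39119951 -0.21956918  0.22135508] [[-3.7e-03  1.0e+00  0.0e+00]
 [ 1.0e+00  3.7e-03  2.0e-04]
 [ 2.0e-04  0.0e+00 -1.0e+00]] [-44.5  12.1  90.4   0.   77.5 -44.7]
lav [ 394.9 -191.5   72.6   52.4  -86.9] 0.02560918349648731 [256 116] [313 194]
798 0.0611007149657209
stampknob [409.8 -94.7  23.3  23.2 -89.8] [290  23] [319  55]
```

View pics/w2.png

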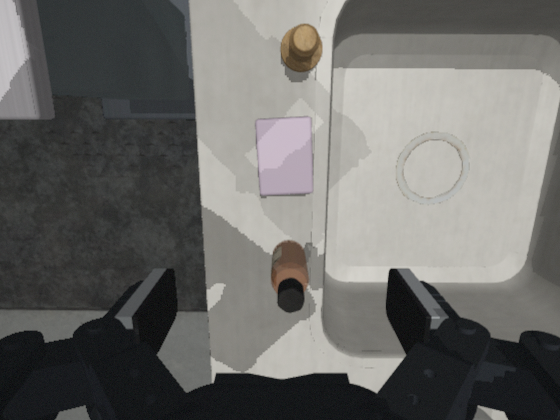

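Wrist view 2: lavender bar at px (284,155), stamp at (302,45) with its knob towards (303,40), flat-capped bottle at (290,275). I'll grasp the lavender bar across its width.

Request:
step_arm(
  targets=[
    [[0.093,0.012,0.3],[0,0,-0.064]],
    [[0.093,0.012,0.3],[0,0,-0.064]],
    [[0.093,0.012,0.3],[0,0,-0.064]],
    [[0.093,0.012,0.43],[0,0,-0.064]],
    [[0.093,0.012,0.55],[0,0,-0.064]],
    [[0.093,0.012,0.65],[0,0,-0.064]],
    [[0.093,0.012,0.71],[0,0,-0.064]],
    [[0.093,0.012,0.731],[0,0,-0.064]],
    [[0.093,0.012,0.731],[0,0,-0.064]],
  ],
)

```text
time_s: 3.58
position: [0.3942, -0.1919, 0.0012]
tool_rot: [[-0.052, 0.999, -0.002], [0.999, 0.052, 0.002], [0.002, -0.002, -1.0]]
ft_force: [-0.8, -0.2, 0.5]
grip_width: 0.0855
gripper_force: 0.0
```

Request:
step_arm(
  targets=[
    [[0,0,0],[0,0,0]],
    [[0,0,0],[0,0,0]],
    [[0,0,0],[0,0,0]],
    [[0,0,0],[0,0,0]],
    [[0,0,0],[0,0,0]],
    [[0,0,0],[0,0,0]],
    [[0,0,0],[0,0,0]],
  ],
  jaw=45,
  grip_force=35,
)

```text
time_s: 4.17
position: [0.3949, -0.1927, 0.0034]
tool_rot: [[-0.051, 0.999, 0.002], [0.999, 0.051, -0.002], [-0.002, 0.002, -1.0]]
ft_force: [-0.1, 1.2, 7.2]
grip_width: 0.0528
gripper_force: 36.4
```

Request:
step_arm(
  targets=[
    [[0,0,-0.13],[0,0,0]],
    [[0,0,-0.26],[0,0,0]],
    [[0,0,-0.4],[0,0,0]],
    [[0.512,0.172,-0.433],[0,0,-1]],
    [[0.512,0.172,-0.433],[0,0,-1]],
    [[0.512,0.172,-0.433],[0,0,-1]],
    [[0.512,0.172,-0.433],[0,0,-1]],
    [[0.512,0.172,-0.433],[0,0,-1]],
    [[0.512,0.172,-0.433],[0,0,-1]],
    [[0.512,0.172,-0.433],[0,0,-1]],
  ],
)

```text
time_s: 5.0
position: [0.438, -0.0353, 0.1329]
tool_rot: [[-0.748, 0.664, 0.001], [0.664, 0.748, -0.001], [-0.001, 0.001, -1.0]]
ft_force: [0.7, 0.7, -1.1]
grip_width: 0.0526
gripper_force: 38.4
```

```bash
cat > go.py <<'E'
import sys
from h import *
from scipy.spatial.transform import Rotation as Ro
# go.py x y z psi : shift and turn (fractions) from present pose to target, tool pointing down
x,y,z,ps=map(float,sys.argv[1:5]); o=env.observe(); R=o['tool_rot'];p=o['position']
a=np.radians(ps);T=np.array([[-np.sin(a),np.cos(a),0],[np.cos(a),np.sin(a),0],[0,0,-1]])
print('pos',p.round(4),'psi',np.degrees(np.arctan2(R[1,1],R[0,1])).round(2),'shift',(R.T@(np.array([x,y,z])-p)/.3).round(3),'turn',(Ro.from_matrix(R.T@T).as_rotvec(degrees=True)/45).round(3),'w',o['grip_width'],o['gripper_force'],o['time_s'],o['ft_force'].round(1))
E
python3 go.py .4821 .1203 .13 92
```

```text
pos [ 0.438  -0.0353  0.1329] psi 48.42 shift [0.234 0.486 0.009] turn [-0.     0.002 -0.968] w 0.0526191703146818 38.39092433452606 5.0 [ 0.7  0.7 -1.1]
```

Request:
step_arm(
  targets=[
    [[0.234,0.486,0],[0,0,-0.968]],
    [[0.234,0.486,0],[0,0,-0.968]],
    [[0.234,0.486,0],[0,0,-0.968]],
    [[0.234,0.486,0],[0,0,-0.968]],
    [[0.234,0.486,0],[0,0,-0.968]],
    [[0.234,0.486,0],[0,0,-0.968]],
    [[0.234,0.486,0],[0,0,-0.968]],
    [[0.234,0.486,0],[0,0,-0.968]],
    [[0.234,0.486,0],[0,0,-0.968]],
  ],
)

```text
time_s: 5.75
position: [0.4835, 0.1187, 0.1324]
tool_rot: [[-1.0, -0.022, 0.001], [-0.022, 1.0, 0.0], [-0.001, 0.0, -1.0]]
ft_force: [-0.7, 0.4, -0.7]
grip_width: 0.0527
gripper_force: 38.4
```

```bash
python3 - <<'E'
from h import *
w=cam('wrist')
X=cloud(w);hsv=cv2.cvtColor(w['img'],cv2.COLOR_RGB2HSV)
x,y,z=X[...,0],X[...,1],X[...,2]
m=(abs(x-.48)<.08)&(abs(y-.12)<.06)&(abs(z-.046)<.004)&(w['z_map']>0);print(m.sum())
m1=(abs(x-.48)<.06)&(abs(y-.12)<.05)&(z>.11)&(z<.18)&(hsv[...,0]>120)&(hsv[...,1]>10)&(hsv[...,1]<80);print(m1.sum(),z[m1].mean(), np.percentile(x[m1],[1,99]),np.percentile(y[m1],[1,99]),np.percentile(z[m1],[1,99]))
save(w,'w3.png',(80,60,480,360),1.5)
E
python3 go.py .4821 .1203 .048 92
```

```text
2419
24933 0.15418198876285127 [0.44702636 0.51646959] [0.0932306  0.14570199] [0.13602509 0.16773126]
pos [0.4836 0.1186 0.1324] psi 91.27 shift [0.005 0.006 0.281] turn [-0.     0.001 -0.016] w 0.05275132208033249 38.393434882164 5.8 [ 0.5  0.3 -0.9]
```

View pics/w3.png

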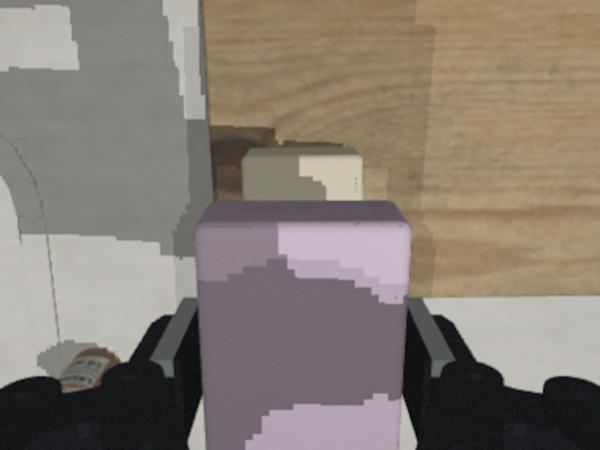

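The held lavender bar (crop centre about 300,330) sits straight between the pads above the cream bar (300,175). I'll lower it.

Request:
step_arm(
  targets=[
    [[0.005,0.006,0.1],[0,0,-0.016]],
    [[0.005,0.006,0.19],[0,0,-0.016]],
    [[0.005,0.006,0.24],[0,0,-0.016]],
    [[0.005,0.006,0.262],[0,0,-0.016]],
    [[0.005,0.006,0.27],[0,0,-0.016]],
    [[0.005,0.006,0.27],[0,0,-0.016]],
  ],
)

```text
time_s: 6.3
position: [0.4824, 0.1205, 0.0513]
tool_rot: [[-0.999, -0.037, 0.0], [-0.037, 0.999, -0.0], [-0.0, -0.0, -1.0]]
ft_force: [-0.4, -0.1, -1.0]
grip_width: 0.0525
gripper_force: 38.4
```

```bash
python3 go.py .4821 .1203 .0495 92
```

```text
pos [0.4824 0.1205 0.0513] psi 92.12 shift [ 0.001 -0.001  0.006] turn [-0.     0.     0.003] w 0.052475587879414226 38.35789918899536 6.3 [-0.4 -0.1 -1. ]
```

Request:
step_arm(
  targets=[
    [[0,0,0.004],[0,0,0]],
    [[0,0,0.007],[0,0,0]],
    [[0,0,0.007],[0,0,0]],
  ],
)

```text
time_s: 6.55
position: [0.4825, 0.1207, 0.0496]
tool_rot: [[-0.999, -0.038, 0.002], [-0.038, 0.999, 0.0], [-0.002, -0.0, -1.0]]
ft_force: [1.1, 0.5, 0.7]
grip_width: 0.0525
gripper_force: 38.6
```

Request:
step_arm(
  targets=[
    [[0,0,0],[0,0,0]],
    [[0,0,0],[0,0,0]],
    [[0,0,0],[0,0,0]],
    [[0,0,0],[0,0,0]],
  ],
  jaw=70,
)

```text
time_s: 6.88
position: [0.4821, 0.1208, 0.0491]
tool_rot: [[-0.999, -0.038, 0.0], [-0.038, 0.999, 0.0], [-0.0, 0.0, -1.0]]
ft_force: [-0.0, -0.3, 0.1]
grip_width: 0.0699
gripper_force: 0.0
```

Request:
step_arm(
  targets=[
    [[0,0,-0.1],[0,0,0]],
    [[0,0,-0.2],[0,0,0]],
    [[0,0,-0.35],[0,0,0]],
    [[0,0,-0.5],[0,0,0]],
    [[0.3,0,-0.6],[0,0,0]],
    [[0.3,0,-0.6],[0,0,0]],
    [[0.3,0,-0.6],[0,0,0]],
  ],
)

```text
time_s: 7.47
position: [0.3887, 0.1175, 0.2309]
tool_rot: [[-0.999, -0.039, 0.002], [-0.039, 0.999, 0.0], [-0.002, -0.0, -1.0]]
ft_force: [1.0, -0.3, 0.9]
grip_width: 0.0698
gripper_force: 0.0
```

```bash
cat > stk.py <<'E'
from h import *
w=cam('wrist')
X=cloud(w);hsv=cv2.cvtColor(w['img'],cv2.COLOR_RGB2HSV)
x,y,z=X[...,0],X[...,1],X[...,2]
b=(x>.3)&(x<.56)&(y>.04)&(y<.42)&(w['z_map']>0)
m=b&(abs(z-.072)<.006)&(y<.2); r,c=rect(w,m,.072);print('lav',r,c.min(0),c.max(0))
m=b&(abs(z-.016)<.008)&(hsv[...,1]>60)&(hsv[...,0]<25);r,c=rect(w,m,.016);print('board',r,c.min(0),c.max(0))
E
python3 stk.py; python3 go.py .4098 -.0947 .13 60
```

```text
lav [480.7 121.8  73.4  52.3   2.2] [253 251] [309 321]
board [443.6 223.  298.2 159.4 -88. ] [236 159] [529 300]
pos [0.3885 0.1176 0.2311] psi 92.25 shift [-0.042 -0.71   0.337] turn [0.001 0.003 0.717] w 0.07004052131433668 0.0 7.5167 [-0.2  1.8  1.5]
```

Request:
step_arm(
  targets=[
    [[0.2,-0.71,0.1],[0,0,0]],
    [[0.2,-0.71,0.1],[0,0,0]],
    [[0.2,-0.71,0.1],[0,0,0]],
    [[0.2,-0.71,0.1],[0,0,0]],
    [[0.2,-0.71,0.1],[0,0,0]],
    [[0.2,-0.71,0.1],[0,0,0]],
    [[0.2,-0.71,0.1],[0,0,0]],
    [[0.2,-0.71,0.1],[0,0,0]],
  ],
  jaw=50,
)

```text
time_s: 8.18
position: [0.3404, -0.0984, 0.1987]
tool_rot: [[-0.999, -0.036, -0.0], [-0.036, 0.999, 0.001], [0.0, 0.001, -1.0]]
ft_force: [0.5, -0.0, 0.2]
grip_width: 0.0496
gripper_force: 0.0
```

```bash
python3 - <<'E'
from h import *
w=cam('wrist')
X=cloud(w);x,y,z=X[...,0],X[...,1],X[...,2]
b=(abs(x-.41)<.05)&(abs(y+.094)<.05)&(w['z_map']>0)
m=b&(z>.05);r,c=rect(w,m,.055);print('knob',r,c.min(0),c.max(0), x[m].mean(),y[m].mean())
m=b&(abs(z-.024)<.004);P=X[m][:,:2]*1000;r,c=rect(w,m,.024);print('foot',r,cv2.minEnclosingCircle((ray(w,c,.024)[:,:2]*1000).astype(np.float32)))
m=b&(z>.057);print('cap',X[m].mean(0),m.sum())
E
python3 go.py .4098 -.0947 .028 92
```

```text
knob [407.2 -94.4  23.2  23.    2. ] [269 258] [295 282] 0.4061099577519399 -0.09416002591769648
foot [402.2 -94.9  19.8  10.  -81.1] ((405.4952392578125, -94.35328674316406), 10.010173797607422)
cap [ 0.4082195  -0.0941679   0.05867621] 328
pos [ 0.3406 -0.0977  0.1988] psi 92.16 shift [-0.231  0.001  0.569] turn [ 0.001 -0.     0.004] w 0.050115645338901435 0.0 8.2333 [ 0.5  0.8 -0.4]
```

Request:
step_arm(
  targets=[
    [[-0.227,0.001,0.25],[0,0,0]],
    [[-0.227,0.001,0.3],[0,0,0]],
    [[-0.227,0.001,0.3],[0,0,0]],
    [[-0.227,0.001,0.42],[0,0,0]],
    [[-0.227,0.001,0.52],[0,0,0]],
    [[-0.227,0.001,0.567],[0,0,0]],
    [[-0.227,0.001,0.567],[0,0,0]],
    [[-0.227,0.001,0.567],[0,0,0]],
  ],
)

```text
time_s: 8.9
position: [0.4087, -0.0939, 0.0288]
tool_rot: [[-0.999, -0.04, -0.001], [-0.04, 0.999, 0.001], [0.001, 0.001, -1.0]]
ft_force: [0.3, 0.1, 0.8]
grip_width: 0.0502
gripper_force: 0.0
```

Request:
step_arm(
  targets=[
    [[0,0,0],[0,0,0]],
    [[0,0,0],[0,0,0]],
    [[0,0,0],[0,0,0]],
    [[0,0,0],[0,0,0]],
    [[0,0,0],[0,0,0]],
    [[0,0,0],[0,0,0]],
  ],
  jaw=6,
  grip_force=25,
)

```text
time_s: 9.4
position: [0.4091, -0.0952, 0.03]
tool_rot: [[-0.999, -0.038, 0.003], [-0.038, 0.999, -0.001], [-0.003, -0.001, -1.0]]
ft_force: [0.3, 0.9, 8.1]
grip_width: 0.0224
gripper_force: 24.4
```

```bash
python3 go.py .4821 .1208 .16 92; python3 - <<'E'
from h import *
w=cam('wrist');save(w,'w4.png',(140,120,440,420),2)
E
```

```text
pos [ 0.4091 -0.0952  0.03  ] psi 92.19 shift [-0.272  0.71  -0.433] turn [-0.002  0.003  0.004] w 0.02236668110599969 24.375021496089175 9.4 [0.3 0.9 8.1]
```

View pics/w4.png

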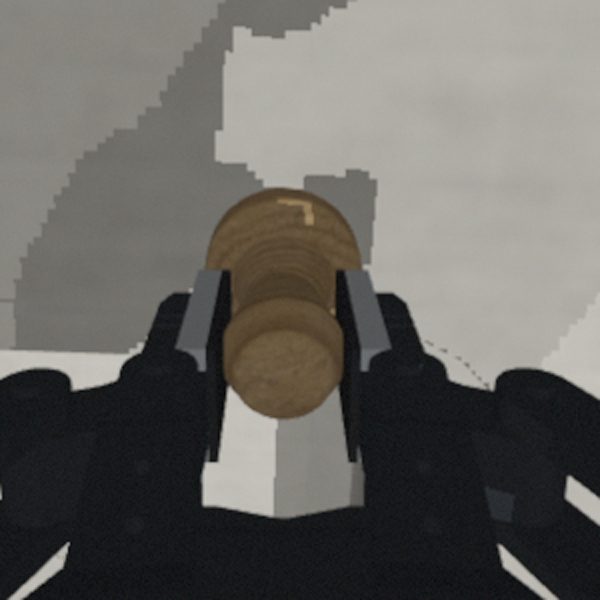

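Stamp's knob is held between the pads at crop (285,350), upright, with its foot clear below. I'll carry it to the stack.

Request:
step_arm(
  targets=[
    [[0,0,-0.1],[0,0,0]],
    [[0,0,-0.2],[0,0,0]],
    [[0,0,-0.35],[0,0,0]],
    [[-0.27,0.712,-0.433],[0,0,0.003]],
    [[-0.27,0.712,-0.433],[0,0,0.003]],
    [[-0.27,0.712,-0.433],[0,0,0.003]],
    [[-0.27,0.712,-0.433],[0,0,0.003]],
    [[-0.27,0.712,-0.433],[0,0,0.003]],
    [[-0.27,0.712,-0.433],[0,0,0.003]],
    [[-0.27,0.712,-0.433],[0,0,0.003]],
  ],
)

```text
time_s: 10.28
position: [0.4819, 0.1252, 0.1598]
tool_rot: [[-0.999, -0.04, 0.003], [-0.04, 0.999, 0.001], [-0.003, 0.001, -1.0]]
ft_force: [-0.8, -0.1, -0.6]
grip_width: 0.0229
gripper_force: 24.9
```

```bash
python3 go.py .4819 .1212 .105 92
```

```text
pos [0.4819 0.1252 0.1598] psi 92.31 shift [ 0.001 -0.014  0.183] turn [0.001 0.004 0.007] w 0.022853724631897564 24.854148833546788 10.2833 [-0.8 -0.1 -0.6]
```

Request:
step_arm(
  targets=[
    [[0,-0.008,0.1],[0,0,0.004]],
    [[0,-0.008,0.16],[0,0,0.004]],
    [[0,-0.008,0.175],[0,0,0.004]],
    [[0,-0.008,0.175],[0,0,0.004]],
    [[0,-0.008,0.175],[0,0,0.004]],
  ],
)

```text
time_s: 10.7
position: [0.4816, 0.1189, 0.1072]
tool_rot: [[-0.999, -0.032, 0.001], [-0.032, 0.999, -0.0], [-0.001, -0.0, -1.0]]
ft_force: [-0.2, -0.9, 0.0]
grip_width: 0.0225
gripper_force: 24.9
```

```bash
python3 go.py .4819 .1212 .105 92;python3 - <<'E'
from h import *
s=cam('side');save(s,'s5.png',(180,150,330,262),5)
E
```

```text
pos [0.4816 0.1189 0.1072] psi 91.85 shift [-0.001  0.008  0.007] turn [-0.     0.001 -0.003] w 0.022464209226101307 24.85869832802564 10.7 [-0.2 -0.9  0. ]
```

View pics/s5.png

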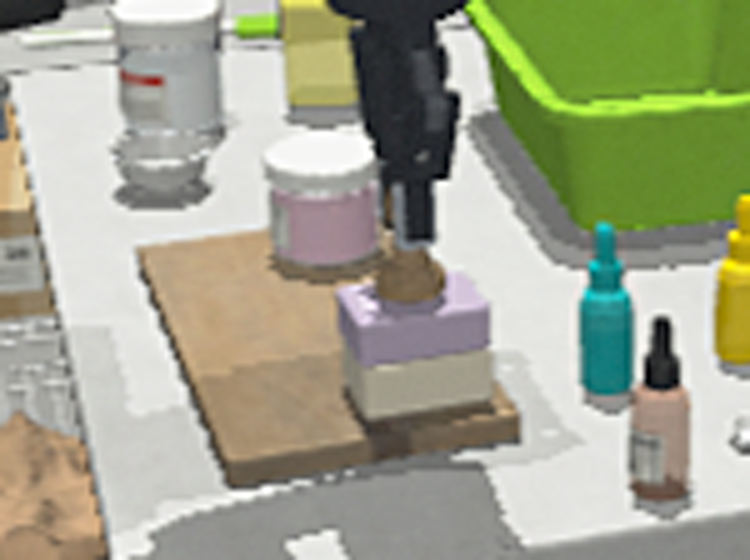

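Side crop: lavender bar aligned on the cream bar at (415,325), with the stamp foot just above its middle at (412,280). I'll lower the stamp.

Request:
step_arm(
  targets=[
    [[0,0.006,0.008],[0,0,0]],
    [[0,0.006,0.013],[0,0,0]],
    [[0,0.006,0.013],[0,0,0]],
    [[0,0.006,0.013],[0,0,0]],
  ],
)

```text
time_s: 11.08
position: [0.4812, 0.121, 0.1025]
tool_rot: [[-0.999, -0.033, 0.0], [-0.033, 0.999, 0.0], [-0.0, -0.0, -1.0]]
ft_force: [0.5, -0.1, -1.1]
grip_width: 0.0228
gripper_force: 24.9
```

Request:
step_arm(
  targets=[
    [[0,0,0.003],[0,0,0]],
    [[0,0,0.006],[0,0,0]],
    [[0,0,0.006],[0,0,0]],
  ],
)

```text
time_s: 11.33
position: [0.4817, 0.121, 0.1018]
tool_rot: [[-0.999, -0.033, 0.002], [-0.033, 0.999, -0.0], [-0.002, -0.0, -1.0]]
ft_force: [-2.8, -0.7, 11.6]
grip_width: 0.0224
gripper_force: 25.6
```

Request:
step_arm(
  targets=[
    [[0,0,-0.003],[0,0,0]],
    [[0,0,-0.003],[0,0,0]],
  ],
)

```text
time_s: 11.5
position: [0.4814, 0.121, 0.1019]
tool_rot: [[-0.999, -0.033, 0.001], [-0.033, 0.999, -0.0], [-0.001, -0.0, -1.0]]
ft_force: [-0.9, -0.9, 4.7]
grip_width: 0.0224
gripper_force: 25.3
```

Request:
step_arm(
  targets=[
    [[0,0,0],[0,0,0]],
    [[0,0,0],[0,0,0]],
    [[0,0,0],[0,0,0]],
    [[0,0,0],[0,0,0]],
  ],
  jaw=50,
)

```text
time_s: 11.83
position: [0.4811, 0.121, 0.1012]
tool_rot: [[-0.999, -0.033, -0.0], [-0.033, 0.999, -0.0], [0.0, 0.0, -1.0]]
ft_force: [0.2, -0.4, 0.2]
grip_width: 0.0501
gripper_force: 0.0
```

Request:
step_arm(
  targets=[
    [[0,0,-0.1],[0,0,0]],
    [[0,0,-0.2],[0,0,0]],
    [[0,0,-0.35],[0,0,0]],
    [[0,0,-0.5],[0,0,0]],
    [[0.43,0,-0.5],[0,0,0]],
    [[0.43,0,-0.5],[0,0,0]],
    [[0.43,0,-0.5],[0,0,0]],
    [[0.43,0,-0.5],[0,0,0]],
    [[0.43,0,-0.5],[0,0,0]],
  ],
)

```text
time_s: 12.58
position: [0.3505, 0.1169, 0.2519]
tool_rot: [[-0.999, -0.033, 0.001], [-0.033, 0.999, 0.0], [-0.001, -0.0, -1.0]]
ft_force: [1.4, -0.2, -0.1]
grip_width: 0.0499
gripper_force: 0.0
```

```bash
python3 - <<'E'
from h import *
w=cam('wrist');save(w,'w6.png')
X=cloud(w);x,y,z=X[...,0],X[...,1],X[...,2]; hsv=cv2.cvtColor(w['img'],cv2.COLOR_RGB2HSV)
b=(x>.3)&(x<.56)&(y>.04)&(y<.42)&(w['z_map']>0)
m=b&(z>.122)&(z<.14)&(abs(y-.12)<.06);r,c=rect(w,m,.127);print('knob',r,c.min(0),c.max(0))
m=b&(abs(z-.072)<.005)&(abs(y-.12)<.06); r,c=rect(w,m,.072);print('lav',r,c.min(0),c.max(0))
m=b&(abs(z-.016)<.008)&(hsv[...,1]>60)&(hsv[...,0]<25);r,c=rect(w,m,.016);print('board',r)
m=(abs(x-.567)<.05)&(abs(y-.008)<.04)&(z>.07)&(z<.13)&(w['z_map']>0);print('dropper',m.sum(),X[m].mean(0) if m.any() else 0)
E
python3 go.py .56 0.008 .2 90
```

```text
knob [479.  121.9  24.7  23.    1.9] [268 331] [294 355]
lav [480.3 121.9  73.5  52.4   2. ] [255 278] [306 341]
board [443.2 223.1 298.  160.4 -87.9]
dropper 0 0
pos [0.3521 0.1168 0.2519] psi 91.89 shift [-0.68  -0.385  0.174] turn [-0.     0.002  0.042] w 0.050026568696876515 0.0 12.6333 [ 0.2 -0.8  0.5]
```

View pics/w6.png

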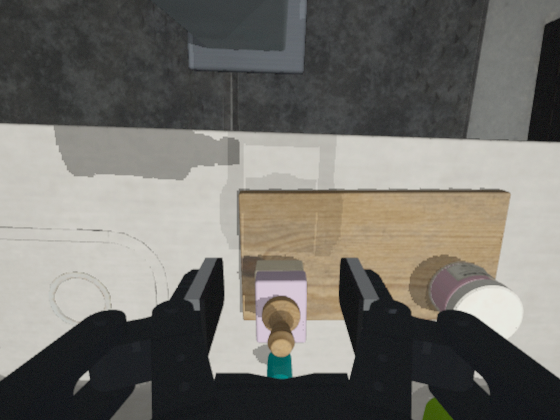

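Wrist view: stamp is centred on the lavender bar (280,320) and the measurements agree within about 1 mm. Next I'll look at the dropper bottle and spoon.

Request:
step_arm(
  targets=[
    [[-0.81,-0.55,-0.06],[0,0,1]],
    [[-0.81,-0.55,-0.06],[0,0,1]],
    [[-0.81,-0.55,-0.06],[0,0,1]],
    [[-0.81,-0.55,-0.06],[0,0,1]],
    [[-0.81,-0.55,-0.06],[0,0,1]],
    [[-0.81,-0.55,-0.06],[0,0,1]],
    [[-0.81,-0.55,-0.06],[0,0,1]],
    [[-0.81,-0.55,-0.06],[0,0,1]],
  ],
)

```text
time_s: 13.3
position: [0.6059, -0.0446, 0.2664]
tool_rot: [[-0.726, 0.688, -0.001], [0.688, 0.726, -0.0], [0.0, -0.001, -1.0]]
ft_force: [-0.1, -0.0, -0.4]
grip_width: 0.0497
gripper_force: 0.0
```

Request:
step_arm(
  targets=[
    [[0,0,0],[0,0,1]],
    [[0,0,0],[0,0,1]],
    [[0,0,0],[0,0,1]],
    [[0,0,0],[0,0,1]],
    [[0,0,0],[0,0,1]],
    [[0,0,0],[0,0,1]],
    [[0,0,0],[0,0,1]],
    [[0,0,0],[0,0,1]],
  ],
)

```text
time_s: 13.97
position: [0.6014, -0.0404, 0.2684]
tool_rot: [[-0.032, 0.999, -0.001], [0.999, 0.032, 0.0], [0.0, -0.001, -1.0]]
ft_force: [-0.3, -0.6, -0.3]
grip_width: 0.05
gripper_force: 0.0
```

```bash
python3 - <<'E'
from h import *
w=cam('wrist');save(w,'w7.png')
import pickle;pickle.dump(w,open('w7.pkl','wb'))
X=cloud(w);x,y,z=X[...,0],X[...,1],X[...,2]; hsv=cv2.cvtColor(w['img'],cv2.COLOR_RGB2HSV)
b=(abs(x-.567)<.05)&(abs(y-.008)<.04)&(w['z_map']>0)
for lo,hi in((.02,.055),(.055,.064),(.064,.075),(.08,.11)):
    m=b&(z>lo)&(z<hi);print(lo,m.sum(),X[m].mean(0).round(4),(X[m].max(0)-X[m].min(0)).round(4),X[m].min(0).round(4))
b=(x>.6)&(x<.77)&(abs(y-.02)<.05)&(w['z_map']>0)&(z>.003)&(z<.02);print('spoon',b.sum(),X[b].min(0),X[b].max(0),rect(w,b,.006)[0])
E
python3 go.py .567 0.008 .2 2
```

```text
0.02 163 [0.5839 0.0074 0.0515] [0.029  0.0304 0.0329] [ 0.5682 -0.0105  0.0221]
0.055 250 [0.5838 0.0061 0.0576] [0.0266 0.0271 0.0087] [ 0.5695 -0.009   0.055 ]
0.064 98 [0.5835 0.006  0.0739] [0.0194 0.0185 0.0109] [ 0.5729 -0.0042  0.0641]
0.08 145 [0.5832 0.0059 0.0948] [0.0115 0.0107 0.0189] [5.771e-01 4.000e-04 8.030e-02]
spoon 1073 [ 0.60084673 -0.02997889  0.00300224] [0.76786871 0.05133305 0.01130073] [679.3  36.5  88.1  31.6   1.8]
pos [ 0.6013 -0.0404  0.2685] psi 1.96 shift [ 0.165 -0.108  0.228] turn [-0.001 -0.    -0.001] w 0.050069336950359894 0.0 14.0167 [ 0.8 -0.5 -0. ]
```

View pics/w7.png

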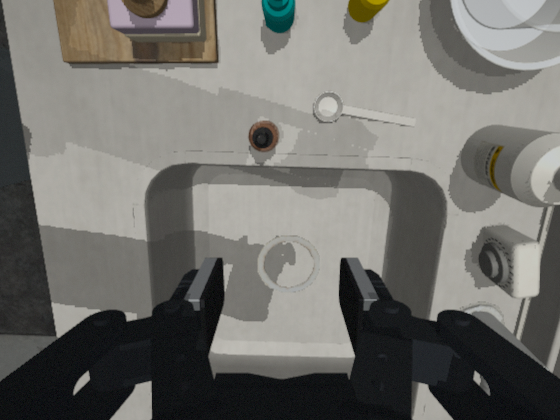

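Wrist view: amber dropper bottle seen from above at (263,135), spoon bowl at (328,107) with handle end at (415,122), turquoise at (279,10) and yellow at (368,5). I'll grasp the amber bottle.

Request:
step_arm(
  targets=[
    [[0.156,-0.054,0.1],[0,0,0]],
    [[0.156,-0.054,0.25],[0,0,0]],
    [[0.156,-0.054,0.38],[0,0,0]],
    [[0.156,-0.054,0.5],[0,0,0]],
    [[0.156,-0.054,0.6],[0,0,0]],
    [[0.156,-0.054,0.7],[0,0,0]],
    [[0.156,-0.054,0.77],[0,0,0]],
    [[0.156,-0.054,0.788],[0,0,0]],
    [[0.156,-0.054,0.788],[0,0,0]],
  ],
)

```text
time_s: 14.77
position: [0.5825, 0.0061, 0.0315]
tool_rot: [[-0.034, 0.999, -0.003], [0.999, 0.034, 0.001], [0.001, -0.003, -1.0]]
ft_force: [-0.0, -0.1, -0.1]
grip_width: 0.0499
gripper_force: 0.0
```

Request:
step_arm(
  targets=[
    [[0,0,0],[0,0,0]],
    [[0,0,0],[0,0,0]],
    [[0,0,0],[0,0,0]],
    [[0,0,0],[0,0,0]],
    [[0,0,0],[0,0,0]],
  ],
  jaw=15,
  grip_force=25,
)

```text
time_s: 15.18
position: [0.5837, 0.0059, 0.0344]
tool_rot: [[-0.033, 0.999, 0.003], [0.999, 0.033, -0.001], [-0.001, 0.003, -1.0]]
ft_force: [0.1, 0.4, 6.9]
grip_width: 0.0299
gripper_force: 25.4
```

```bash
python3 go.py .4783 .2246 .16 2; python3 - <<'E'
from h import *
s=cam('side');save(s,'s8.png',(240,120,390,270),4)
E
```

```text
pos [0.5837 0.0059 0.0344] psi 1.9 shift [ 0.74  -0.326 -0.42 ] turn [ 0.004  0.001 -0.002] w 0.029860463868852053 25.367799638479482 15.1833 [0.1 0.4 6.9]
```

View pics/s8.png

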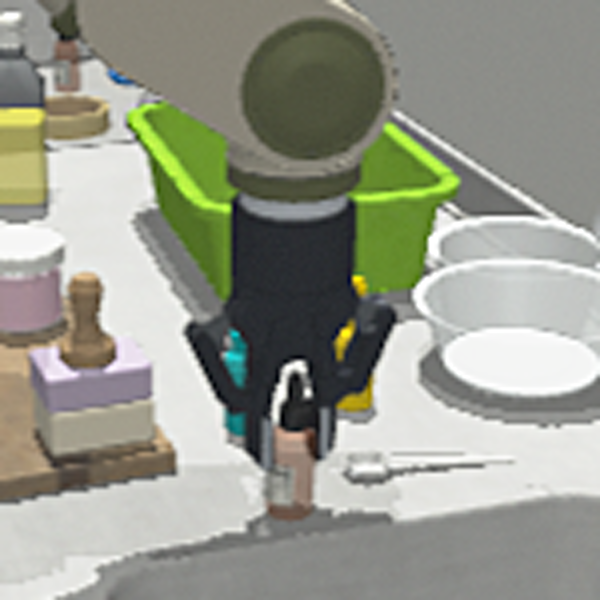

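Side crop: dropper bottle gripped by the body at (290,460), spoon at (430,465) untouched, stack intact at (95,370). I'll lift and carry it to the board.

Request:
step_arm(
  targets=[
    [[0,0,-0.12],[0,0,0]],
    [[0,0,-0.26],[0,0,0]],
    [[0,0,-0.4],[0,0,0]],
    [[0,0,-0.52],[0,0,0]],
    [[0.74,-0.326,-0.52],[0,0,-0.002]],
    [[0.74,-0.326,-0.52],[0,0,-0.002]],
    [[0.74,-0.326,-0.52],[0,0,-0.002]],
    [[0.74,-0.326,-0.52],[0,0,-0.002]],
    [[0.74,-0.326,-0.52],[0,0,-0.002]],
    [[0.74,-0.326,-0.52],[0,0,-0.002]],
  ],
)

```text
time_s: 16.07
position: [0.4759, 0.2268, 0.1893]
tool_rot: [[-0.035, 0.999, -0.0], [0.999, 0.035, 0.0], [0.0, -0.0, -1.0]]
ft_force: [0.2, 0.1, -0.7]
grip_width: 0.0296
gripper_force: 25.4
```

Request:
step_arm(
  targets=[
    [[0,0,0],[0,0,0]],
    [[0,0,0],[0,0,0]],
  ],
)

```text
time_s: 16.23
position: [0.4767, 0.2261, 0.1893]
tool_rot: [[-0.038, 0.999, 0.0], [0.999, 0.038, -0.0], [-0.0, 0.0, -1.0]]
ft_force: [-0.2, -0.5, -0.8]
grip_width: 0.0299
gripper_force: 25.4
```

```bash
python3 go.py .4783 .2246 .055 2
```

```text
pos [0.4767 0.2261 0.1893] psi 2.17 shift [-0.005  0.005  0.448] turn [0.    0.    0.004] w 0.029858035013051506 25.36867691160296 16.2333 [-0.2 -0.5 -0.8]
```

Request:
step_arm(
  targets=[
    [[-0.005,0.004,0.13],[0,0,0.004]],
    [[-0.005,0.004,0.25],[0,0,0.004]],
    [[-0.005,0.004,0.35],[0,0,0.004]],
    [[-0.005,0.004,0.42],[0,0,0.004]],
    [[-0.005,0.004,0.455],[0,0,0.004]],
    [[-0.005,0.004,0.458],[0,0,0.004]],
    [[-0.005,0.004,0.458],[0,0,0.004]],
  ],
)

```text
time_s: 16.82
position: [0.4794, 0.2222, 0.0511]
tool_rot: [[-0.03, 1.0, -0.001], [1.0, 0.03, -0.0], [-0.0, -0.001, -1.0]]
ft_force: [0.2, 0.1, -0.4]
grip_width: 0.0298
gripper_force: 25.6
```

Request:
step_arm(
  targets=[
    [[0,0,0.003],[0,0,0]],
    [[0,0,0.006],[0,0,0]],
    [[0,0,0.006],[0,0,0]],
  ],
)

```text
time_s: 17.07
position: [0.4793, 0.223, 0.05]
tool_rot: [[-0.031, 1.0, 0.001], [1.0, 0.031, 0.0], [0.0, 0.001, -1.0]]
ft_force: [-0.4, -0.1, -1.1]
grip_width: 0.0295
gripper_force: 25.6
```

```bash
python3 go.py .4783 .2246 .05 2
```

```text
pos [0.4793 0.223  0.05  ] psi 1.77 shift [ 0.005 -0.003  0.   ] turn [ 0.001 -0.    -0.005] w 0.029498718645600643 25.613729039105948 17.0667 [-0.4 -0.1 -1.1]
```

Request:
step_arm(
  targets=[
    [[0.005,-0.003,0.003],[0,0,0]],
    [[0.005,-0.003,0.005],[0,0,0]],
    [[0.005,-0.003,0.005],[0,0,0]],
    [[0.005,-0.003,0.005],[0,0,0]],
  ],
)

```text
time_s: 17.4
position: [0.4785, 0.2248, 0.0492]
tool_rot: [[-0.032, 0.999, 0.002], [0.999, 0.032, 0.0], [-0.0, 0.002, -1.0]]
ft_force: [0.0, -1.9, 6.2]
grip_width: 0.0293
gripper_force: 26.2
```

Request:
step_arm(
  targets=[
    [[0,0,-0.001],[0,0,0]],
    [[0,0,-0.001],[0,0,0]],
    [[0,0,-0.001],[0,0,0]],
    [[0,0,-0.001],[0,0,0]],
    [[0,0,-0.001],[0,0,0]],
  ],
  jaw=50,
)

```text
time_s: 17.82
position: [0.478, 0.2248, 0.0486]
tool_rot: [[-0.031, 1.0, -0.0], [1.0, 0.031, -0.0], [-0.0, -0.0, -1.0]]
ft_force: [0.2, -0.0, 0.5]
grip_width: 0.0496
gripper_force: 0.0
```

Request:
step_arm(
  targets=[
    [[0,0,-0.1],[0,0,0]],
    [[0,0,-0.2],[0,0,0]],
    [[0,0,-0.33],[0,0,0]],
    [[0,0,-0.46],[0,0,0]],
    [[0,0,-0.6],[0,0,0]],
    [[0,0,-0.7],[0,0,0]],
  ],
)

```text
time_s: 18.32
position: [0.4781, 0.2249, 0.2623]
tool_rot: [[-0.031, 0.999, 0.003], [1.0, 0.031, 0.001], [0.001, 0.003, -1.0]]
ft_force: [-0.7, -0.6, 0.2]
grip_width: 0.0501
gripper_force: 0.0
```

```bash
python3 go.py .69 -.03 .25 0; python3 - <<'E'
from h import *
import pickle
w=pickle.load(open('w7.pkl','rb'))
X=cloud(w);x,y,z=X[...,0],X[...,1],X[...,2]
g=w['img'].astype(int).sum(2)
# spoon points: ray of pixels viewed
for n,uv,zz in(('bowl',(328,107),.006),('hend',(415,122.5),.005),('hmid',(370,114),.006)):print(n,ray(w,uv,zz)[0].round(4))
sub=z[90:135,300:430];m=np.zeros(z.shape,bool);m[90:135,300:430]=sub>.0042
r,c=rect(w,m,.007);print(r,c.min(0),c.max(0))
save(w,'sp.png',(300,80,430,140),6)
E
```

```text
pos [0.4781 0.2249 0.2623] psi 1.8 shift [-0.871  0.679  0.043] turn [ 0.004 -0.001  0.04 ] w 0.050110450819107796 0.0 18.3167 [-0.7 -0.6  0.2]
bowl [0.6507 0.0347 0.006 ]
hend [0.7488 0.0213 0.005 ]
hmid [0.6975 0.0288 0.006 ]
[674.3  36.4  78.5  31.5   1.8] [314  91] [385 121]
```

View pics/sp.png

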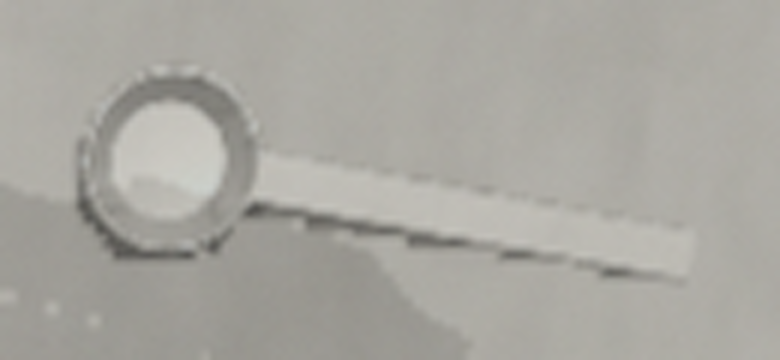

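Spoon crop: bowl centre at crop (172,155), which is px (328.7,105.8); handle end at crop (692,254), which is px (415.3,122.3). The spoon lies at about -8° to world x. I'll move above its grasp point.

Request:
step_arm(
  targets=[
    [[-0.667,0.65,0.333],[0,0,-1]],
    [[-0.667,0.65,0.333],[0,0,-1]],
    [[-0.667,0.65,0.333],[0,0,-1]],
    [[-0.667,0.65,0.333],[0,0,-1]],
    [[-0.667,0.65,0.333],[0,0,-1]],
    [[-0.667,0.65,0.333],[0,0,-1]],
    [[-0.667,0.65,0.333],[0,0,-1]],
    [[-0.667,0.65,0.333],[0,0,-1]],
    [[-0.667,0.65,0.333],[0,0,-1]],
  ],
)

```text
time_s: 19.07
position: [0.6797, 0.0288, 0.1563]
tool_rot: [[-0.727, 0.687, -0.003], [0.687, 0.727, 0.0], [0.003, -0.002, -1.0]]
ft_force: [-0.5, 0.5, -0.8]
grip_width: 0.0501
gripper_force: 0.0
```

Request:
step_arm(
  targets=[
    [[0,0,0],[0,0,-0.787]],
    [[0,0,0],[0,0,-0.787]],
    [[0,0,0],[0,0,-0.787]],
    [[0,0,0],[0,0,-0.787]],
    [[0,0,0],[0,0,-0.787]],
    [[0,0,0],[0,0,-0.787]],
    [[0,0,0],[0,0,-0.787]],
  ],
)

```text
time_s: 19.65
position: [0.6787, 0.032, 0.1596]
tool_rot: [[-0.99, 0.138, 0.001], [0.138, 0.99, 0.0], [-0.001, 0.0, -1.0]]
ft_force: [0.1, 0.4, -0.4]
grip_width: 0.0501
gripper_force: 0.0
```

```bash
python3 go.py .6794 .0307 .007 82.2; python3 - <<'E'
from h import *
import pickle
w=cam('wrist');pickle.dump(w,open('w9.pkl','wb'));save(w,'w9.png',(130,120,430,420),2)
E
```

```text
pos [0.6787 0.032  0.1596] psi 82.06 shift [-0.002 -0.004  0.509] turn [ 0.     0.001 -0.003] w 0.05010624321991163 0.0 19.65 [ 0.1  0.4 -0.4]
```

View pics/w9.png

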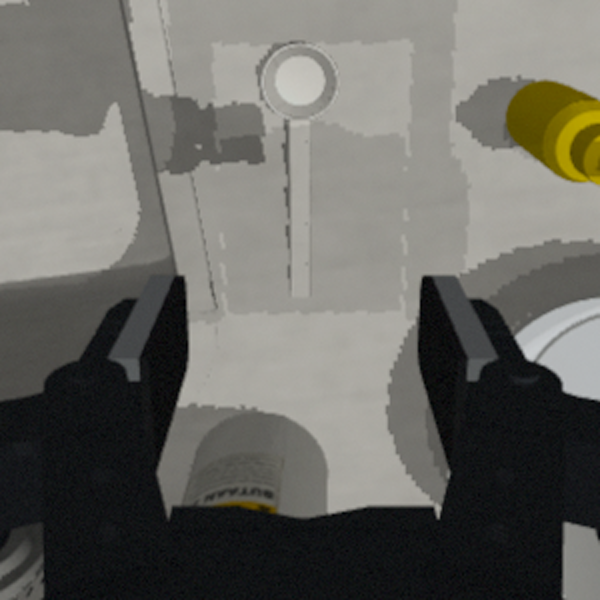

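Spoon runs vertically in the crop, with the bowl at (300,82) and the handle end at (301,297), so the jaws are aligned with it.

```bash
python3 - <<'E'
from h import *
import pickle
w=pickle.load(open('w9.pkl','rb'))
b=ray(w,(280.2,161),.010)[0];e=ray(w,(280.5,268.3),.0085)[0];h=ray(w,(279.7,181),.009)[0]
d=(b-e)[:2];L=np.hypot(*d);print(b,e,h,L,np.degrees(np.arctan2(d[1],d[0])))
u=d/L;print('mid from end',e[:2]+u*.058,'from bowl',b[:2]-u*.042)
E
python3 go.py .6794 .0307 .007 82.2
```

```text
[0.65033075 0.03601546 0.01      ] [0.74677094 0.02277669 0.0085    ] [0.66707389 0.03324315 0.009     ] 0.09734462177052806 172.1836070803812
mid from end [0.68930981 0.03066463] from bowl [0.69194052 0.0303035 ]
pos [0.6788 0.0318 0.1594] psi 82.04 shift [-0.002 -0.003  0.508] turn [ 0.     0.001 -0.004] w 0.04982842709480724 0.0 19.7 [ 0.2  0.  -0.7]
```

Request:
step_arm(
  targets=[
    [[0,0,0.13],[0,0,0]],
    [[0,0,0.25],[0,0,0]],
    [[0,0,0.36],[0,0,0]],
    [[0,0,0.45],[0,0,0]],
    [[0,0,0.5],[0,0,0]],
    [[0,0,0.518],[0,0,0]],
    [[0,0,0.518],[0,0,0]],
  ],
  jaw=35,
)

```text
time_s: 20.28
position: [0.6786, 0.0312, 0.0024]
tool_rot: [[-0.991, 0.137, -0.002], [0.137, 0.991, 0.0], [0.002, 0.0, -1.0]]
ft_force: [-1.3, -0.7, 0.2]
grip_width: 0.0351
gripper_force: 0.0
```

Request:
step_arm(
  targets=[
    [[0,0,0],[0,0,0]],
    [[0,0,0],[0,0,0]],
    [[0,0,0],[0,0,0]],
    [[0,0,0],[0,0,0]],
    [[0,0,0],[0,0,0]],
    [[0,0,0],[0,0,0]],
  ],
  jaw=0,
  grip_force=30,
)

```text
time_s: 20.78
position: [0.6801, 0.0308, 0.005]
tool_rot: [[-0.991, 0.136, 0.003], [0.136, 0.991, -0.0], [-0.003, 0.0, -1.0]]
ft_force: [-1.3, 0.8, 7.6]
grip_width: 0.0074
gripper_force: 29.7
```

Request:
step_arm(
  targets=[
    [[0,0,-0.08],[0,0,0]],
    [[0,0,-0.2],[0,0,0]],
    [[0,0,-0.34],[0,0,0]],
    [[0,0,-0.48],[0,0,0]],
    [[0,0,-0.6],[0,0,0]],
    [[0.2,0.1,-0.63],[0,0,0.3]],
    [[0.3,0.16,-0.63],[0,0,0.5]],
    [[0.4,0.22,-0.63],[0,0,0.65]],
    [[0.502,0.273,-0.63],[0,0,0.8]],
    [[0.502,0.273,-0.63],[0,0,0.891]],
  ],
)

```text
time_s: 21.62
position: [0.536, 0.1358, 0.1931]
tool_rot: [[-0.722, 0.692, -0.002], [0.692, 0.722, 0.001], [0.002, -0.001, -1.0]]
ft_force: [0.8, 0.5, -0.2]
grip_width: 0.0072
gripper_force: 29.5
```

```bash
python3 go.py .4036 .2339 .1 2
```

```text
pos [0.536  0.1358 0.1931] psi 46.23 shift [ 0.544 -0.069  0.312] turn [-0.002 -0.002  0.983] w 0.007236229745752652 29.517223625443876 21.6167 [ 0.8  0.5 -0.2]
```

Request:
step_arm(
  targets=[
    [[0.544,-0.069,0],[0,0,0.983]],
    [[0.544,-0.069,0],[0,0,0.983]],
    [[0.544,-0.069,0],[0,0,0.983]],
    [[0.544,-0.069,0],[0,0,0.983]],
    [[0.544,-0.069,0],[0,0,0.983]],
    [[0.544,-0.069,0],[0,0,0.983]],
    [[0.544,-0.069,0],[0,0,0.983]],
    [[0.544,-0.069,0],[0,0,0.983]],
  ],
)

```text
time_s: 22.28
position: [0.4083, 0.2301, 0.1927]
tool_rot: [[-0.037, 0.999, 0.001], [0.999, 0.037, 0.0], [0.0, 0.001, -1.0]]
ft_force: [-0.6, -0.2, -0.7]
grip_width: 0.007
gripper_force: 29.5
```

```bash
python3 go.py .4036 .2339 .06 2; python3 - <<'E'
from h import *
w=cam('wrist');save(w,'w10.png')
X=cloud(w);x,y,z=X[...,0],X[...,1],X[...,2]; hsv=cv2.cvtColor(w['img'],cv2.COLOR_RGB2HSV)
m=(abs(x-.40)<.03)&(y>.12)&(y<.32)&(z>.17)&(z<.215)&(w['z_map']>0);m[:, :200]=0;m[:,360:]=0
print(m.sum(),np.percentile(y[m],[0,1,50,99,100]),np.percentile(z[m],[1,99]))
E
```

```text
pos [0.4083 0.2301 0.1927] psi 2.13 shift [ 0.013 -0.016  0.442] turn [ 0.001 -0.     0.003] w 0.006982500800952813 29.52028573025018 22.2833 [-0.6 -0.2 -0.7]
8315 [0.17288549 0.17674523 0.25000403 0.27598661 0.27740456] [0.18838423 0.21390554]
```

View pics/w10.png

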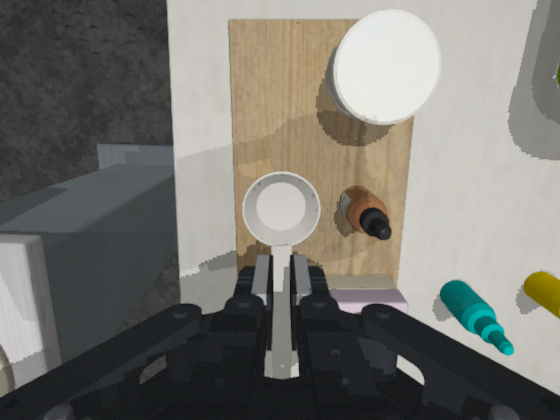

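Spoon held along the board: bowl at px (281,208), handle running down to (281,370). The dropper bottle stands on the board at (365,212). I'll lower the spoon.

Request:
step_arm(
  targets=[
    [[0.012,-0.014,0.1],[0,0,0.003]],
    [[0.012,-0.014,0.22],[0,0,0.003]],
    [[0.012,-0.014,0.34],[0,0,0.003]],
    [[0.012,-0.014,0.44],[0,0,0.003]],
    [[0.012,-0.014,0.52],[0,0,0.003]],
    [[0.012,-0.014,0.55],[0,0,0.003]],
    [[0.012,-0.014,0.555],[0,0,0.003]],
    [[0.012,-0.014,0.555],[0,0,0.003]],
    [[0.012,-0.014,0.555],[0,0,0.003]],
  ],
)

```text
time_s: 23.08
position: [0.4051, 0.2336, 0.0271]
tool_rot: [[-0.036, 0.999, 0.002], [0.999, 0.036, 0.001], [0.001, 0.002, -1.0]]
ft_force: [0.7, 0.9, 0.3]
grip_width: 0.0071
gripper_force: 29.5
```

```bash
python3 go.py .4036 .2339 .0205 2
```

```text
pos [0.4051 0.2336 0.0271] psi 2.05 shift [ 0.001 -0.005  0.022] turn [ 0.003 -0.001  0.001] w 0.007141437308336112 29.519852721132338 23.0833 [0.7 0.9 0.3]
```

Request:
step_arm(
  targets=[
    [[0,-0.004,0.008],[0,0,0]],
    [[0,-0.004,0.014],[0,0,0]],
    [[0,-0.004,0.018],[0,0,0]],
    [[0,-0.004,0.018],[0,0,0]],
    [[0,-0.004,0.018],[0,0,0]],
  ],
)

```text
time_s: 23.5
position: [0.4033, 0.2335, 0.021]
tool_rot: [[-0.036, 0.999, 0.001], [0.999, 0.036, 0.0], [0.0, 0.001, -1.0]]
ft_force: [-0.5, -0.2, 5.0]
grip_width: 0.0068
gripper_force: 30.0
```

Contact. I'll release and retreat.

Request:
step_arm(
  targets=[
    [[0,0,0],[0,0,0]],
    [[0,0,0],[0,0,0]],
    [[0,0,0],[0,0,0]],
    [[0,0,0],[0,0,0]],
  ],
  jaw=30,
)

```text
time_s: 23.83
position: [0.4031, 0.2334, 0.0204]
tool_rot: [[-0.035, 0.999, -0.0], [0.999, 0.035, -0.0], [-0.0, -0.0, -1.0]]
ft_force: [0.1, -0.3, -0.3]
grip_width: 0.0302
gripper_force: 0.0
```

Request:
step_arm(
  targets=[
    [[0,0,-0.1],[0,0,0]],
    [[0,0,-0.22],[0,0,0]],
    [[0,0,-0.35],[0,0,0]],
    [[0,0,-0.48],[0,0,0]],
    [[0,0,-0.6],[0,0,0]],
    [[-0.35,-0.1,-0.75],[0,0,0]],
    [[-0.35,-0.1,-0.75],[0,0,0]],
    [[-0.35,-0.1,-0.8],[0,0,0]],
    [[-0.35,-0.1,-0.8],[0,0,0]],
  ],
)

```text
time_s: 24.58
position: [0.3771, 0.1242, 0.2643]
tool_rot: [[-0.032, 0.999, 0.007], [0.999, 0.032, -0.001], [-0.001, 0.007, -1.0]]
ft_force: [0.9, -0.4, 0.8]
grip_width: 0.0301
gripper_force: 0.0
```

```bash
python3 - <<'E'
from h import *
w=cam('wrist');save(w,'w11.png',None,1.4)
X=cloud(w);x,y,z=X[...,0],X[...,1],X[...,2]; hsv=cv2.cvtColor(w['img'],cv2.COLOR_RGB2HSV)
v=w['z_map']>0
def f(n,m,zz):
    r,c=rect(w,m,zz);P=(ray(w,c,zz)[:,:2]*1000).astype(np.float32);print(n,r,'circ',np.round(cv2.minEnclosingCircle(P)[0],1),round(cv2.minEnclosingCircle(P)[1],1),c.min(0),c.max(0))
b=v&(x>.3)&(x<.56)&(y>.04)&(y<.42)
f('lav',b&(abs(z-.072)<.005)&(y<.18),.072)
f('knob',b&(z>.122)&(z<.14)&(y<.18),.127)
f('pot',b&(abs(z-.081)<.006)&(y>.27),.081)
f('spoon',b&(abs(x-.404)<.03)&(z>.0195)&(z<.035)&(y>.13)&(y<.31),.024)
m=b&(abs(x-.478)<.03)&(abs(y-.225)<.03)&(z>.075)&(z<.125);print('drop',X[m].mean(0).round(4),m.sum())
f('board',b&(abs(z-.016)<.006)&(hsv[...,1]>60)&(hsv[...,0]<25),.016)
m=b&(abs(z-.046)<.005)&(y<.18)&(y>.08)
E
```

```text
lav [482.5 122.5  73.5  51.7   1.8] circ [482.8 123.1] 43.7 [350 164] [427 216]
knob [480.2 123.1  23.5  23.  -83.2] circ [480.3 123. ] 12.4 [391 191] [419 218]Traceback (most recent call last):
  File "<stdin>", line 10, in <module>
  File "<stdin>", line 6, in f
  File "h.py", line 17, in rect
    cs,_=cv2.findContours(m,cv2.RETR_EXTERNAL,cv2.CHAIN_APPROX_NONE); c=max(cs,key=cv2.contourArea).reshape(-1,2)
                                                                        ~~~^^^^^^^^^^^^^^^^^^^^^^^^
ValueError: max() iterable argument is empty
```

View pics/w11.png

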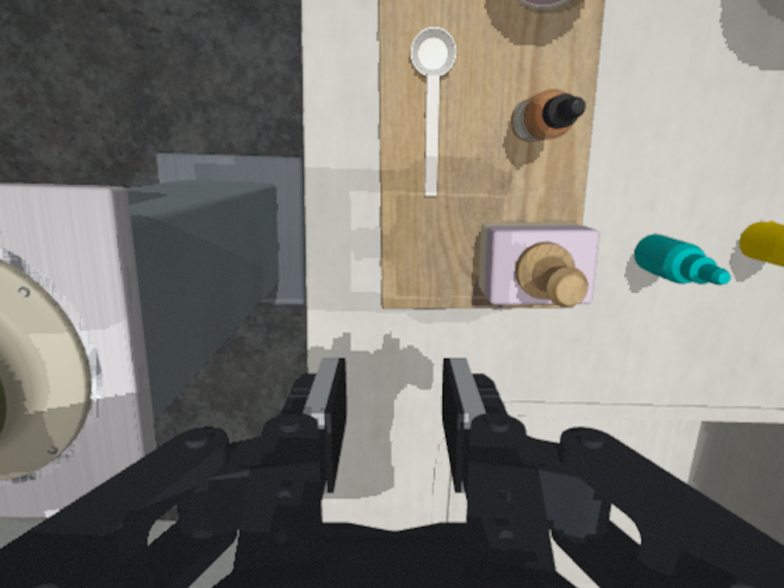

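Wrist view: spoon lies along the board at (432,125), bottle stands at (545,115), stamp on the lavender bar at (545,268). I'll shift so the pot is in view too and check the numbers.

Request:
step_arm(
  targets=[
    [[0.3,0,-0.1],[0,0,0]],
    [[0.3,0,-0.1],[0,0,0]],
    [[0.3,0,-0.1],[0,0,0]],
    [[0.3,0,-0.1],[0,0,0]],
    [[0.3,0,-0.1],[0,0,0]],
  ],
)

```text
time_s: 25.05
position: [0.3732, 0.218, 0.2894]
tool_rot: [[-0.038, 0.999, -0.002], [0.999, 0.038, -0.001], [-0.001, -0.002, -1.0]]
ft_force: [0.4, -0.9, -0.0]
grip_width: 0.03
gripper_force: 0.0
```

```bash
python3 - <<'E'
from h import *
w=cam('wrist')
X=cloud(w);x,y,z=X[...,0],X[...,1],X[...,2]; hsv=cv2.cvtColor(w['img'],cv2.COLOR_RGB2HSV)
v=w['z_map']>0
def f(n,m,zz):
    try: r,c=rect(w,m,zz)
    except Exception: print(n,'-');return
    P=(ray(w,c,zz)[:,:2]*1000).astype(np.float32);print(n,r,'circ',np.round(cv2.minEnclosingCircle(P)[0],1),round(cv2.minEnclosingCircle(P)[1],1),c.min(0),c.max(0))
b=v&(x>.3)&(x<.56)&(y>.04)&(y<.42)
f('lav',b&(abs(z-.072)<.005)&(y<.18),.072)
f('knob',b&(z>.122)&(z<.14)&(y<.18),.127)
f('cream',b&(abs(z-.046)<.005)&(y<.18)&(y>.08),.046)
f('pot',b&(abs(z-.081)<.006)&(y>.27),.081)
f('spoon',b&(abs(x-.404)<.03)&(hsv[...,1]<45)&(y>.13)&(y<.31),.023)
m=b&(abs(x-.478)<.03)&(abs(y-.225)<.03)&(z>.08)&(z<.125);print('drop',X[m].mean(0).round(4),m.sum())
f('board',b&(abs(z-.016)<.006)&(hsv[...,1]>60)&(hsv[...,0]<25),.016)
E
```

```text
lav [482.8 123.9  73.1  51.9   2.2] circ [482.7 124. ] 43.8 [344 246] [411 289]
knob [480.4 124.1  23.9  23.  -83.6] circ [481.2 124.4] 13.0 [377 281] [401 303]
cream -
pot [476.2 329.8  71.9  71.9   5.6] circ [475.7 329.6] 36.6 [358  25] [436 108]
spoon [582.6 -49.  434.5 167.2 -26.7] circ [604.7  -5.2] 218.7 [316 256] [559 419]
drop [0.4752 0.2255 0.098 ] 398
board [444.7 224.  295.8 158.1 -87.9] circ [419.8 223.2] 157.1 [275  31] [415 282]
```

```bash
python3 - <<'E'
from h import *
w=cam('wrist')
X=cloud(w);x,y,z=X[...,0],X[...,1],X[...,2]; hsv=cv2.cvtColor(w['img'],cv2.COLOR_RGB2HSV)
m=(w['z_map']>0)&(abs(x-.404)<.024)&(z<.05)&(hsv[...,1]<50)&(y>.13)&(y<.31)
m[256:]=0
r,c=rect(w,m,.024);print(r,c.min(0),c.max(0))
q=X[m];h=q[q[:,1]<.25];print('handle line',np.polyfit(h[:,1],h[:,0],1),h[:,0].mean(),h[:,1].mean(),q[:,1].min(),q[:,1].max())
k=(w['z_map']>0)&(z>.035)&(z<.08)&(abs(x-.478)<.03)&(abs(y-.225)<.03)
print('bottle x',np.percentile(X[k][:,0],[1,99]),'y',np.percentile(X[k][:,1],[1,99]))
E
```

```text
[404.3 223.4 115.2  32.7 -87.3] [294 117] [323 216]
handle line [-0.03767536  0.41229638] 0.40443640193894426 0.20862375555912563 0.163148650956269 0.28102244931015086
bottle x [0.46230271 0.48851699] y [0.2100431  0.23850733]
```

```bash
python3 -c "
from h import *
print(close_job())"
```

```text
the job is handed in; nothing more can be done
None
```

The board is set out as asked and handed in at about 25 s: lavender soap on the cream bar, stamp upright on it, dropper bottle midway to the pot and spoon in front, each within about 2 mm of target by camera and arm readings.

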